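# Pack the tape measure and close up the toolbox

## Robot

A 6-joint arm with a two-finger parallel gripper is mounted at the origin on a cart in front of the work surface, level with it; the furniture and walls round the work are solid. World frame = base frame: x ahead of the robot, y to its left, z up, the work surface at z = 0. Lengths are in mm, angles in rad, forces in N, time in s.
With the tool pointing down it reaches from about 300 to 775 mm from the base axis. Payload 14.6 kg.
Tool frame: the origin (TCP) lies on the centre line of the jaws, within the pads' length; the fingertips stand 19 mm ahead of it and the grasp point (between the pads) is the TCP (bot.tip_reach is the distance from the TCP to the fingertips, in mm); z points along the fingers, y is the line along which they close (so a half turn about z gives the same grasp; the last joint's range is limited). The gripper opens to 85 mm and grips with 20 to 120 N. Pads are 22 mm wide; open, the fingers measure 114 mm over their backs; the gripper's body (76 mm by 85 mm) begins 54 mm behind the grasp point. The pads swing forward as they close: fully open they stand 13 mm farther back than shut.
Start: joints at [-1.414, 0.3, 1.521, -0, 1.321, -0.067], TCP at [122.059, -536.275, 250.281] pointing down, gripper open.
Joint ranges: [-3.03, 3.03], [-0.79, 2.21], [0.23, 2.52], [-1.04, 4.18], [0, 3.07], [-2.55, 2.55]. Speed limits (rad/s): [2.22, 2.22, 2.57, 3.14, 3.14, 3.14].

## Interface

Orientations are given as a unit quaternion [w, x, y, z].
In Python, from rig import bot gives the robot as it stands. Calls block until the motion is done:
- bot.move_to(position, orientation): joint-space move of the TCP to a pose.
- bot.servo_line(position, attitude=None, speed=150, until_force=None): straight line of the TCP; attitude=None keeps the orientation; speed is the mean speed in mm/s. With until_force (N) it stops when the force on the tool has changed by that much, and returns True; else False.
- bot.move_joints(angles): joint-space move.
- bot.move_gripper(opening, grip_force=None): finger opening in mm; grip_force is the grip in N (None keeps the last); returns when the fingers have stopped.
- bot.dwell(seconds).
- bot.ik(position, orientation): joint angles nearest the present ones, or None.
- bot.read_state(): the state.
- bot.read_camera(name): name is "side" or "top"; returns a dict with "image" (384x512x3 uint8, blue, green, red), "depth" (384x512 float32, mm along the optical axis (not along the pixel's ray), 0 where there is no reading), "fovy" (degrees; the focal length in pixels is half the picture's height over the tangent of half this angle, whatever the lens; pixels are square), "cx", "cy" (the principal point, pixels), "k1" (the pictures are not rectified: a ray, as slopes to the right and down, at radius r is drawn at 1 + k1 r^2 times it, then the intrinsics apply), "eye" and "attitude" of the camera in the world. Camera axes: x right, y down, z forward; pixel columns grow to the right and rows downward; lengths in mm; the calibration is good to about 2 mm. A picture is of the moment at which its call begins.
A pose or a line that the arm cannot do raises bot.MotionError and nothing moves.
- bot.finish_job(): hands the job in; it is judged then, once.
The state is a dict: "clock": time; "joint_positions": joint angles; "qvel": joint speeds; "effort": joint torques, N m; "ee_pos": TCP position; "tool_rot": TCP orientation; "ft_force": force on the tool from outside, world axes, zero at the start; "moment": the same for the moment, N m; "grip_width": finger opening in mm; "grip_force": force on a finger pad.
Only numpy, scipy, OpenCV 4.12 (cv2) and the standard library are available. Lean on these libraries where they do the work, as an engineer would, in place of code of your own. Each camera call takes 0.05 s, during which the arm holds its last target. There are 200 camera calls.

## Task

Put away the nearer tape measure, the one standing by the front edge of the bench: set it down in the empty right-hand half of the open toolbox's tray. Then tip the lid over until it is fully shut, with both latches still swung out, and after that swing both latches down flat against the front of the box. Leave the torch and the round tin in the tray's other half, and do not disturb the red-lidded pot and the thermometer on the bench.

Things in the scene. Friction and masses are not known exactly. Their poses are not given: they have to be found in the camera images.
- toolbox: Black open toolbox with orange latches, fixed (not the shut one at the back): 180 deep (x) x 260 wide (y) mm, 136 high when shut. Origin: centre of the underside; x to the back (hinge), y to the left seen from the robot, z up; front with the latches at -x. Walls 3 mm, to z = 85; rim 5 mm further out. Shut lid: top at z = 122, folded handle to 136 at x -5 to 39, y -56 to 56.
- empty_half (a point): Centre of the floor of the tray's empty right half (toolbox frame x 1, y -62, z 47 mm); axes as the toolbox. The tray floor is at z = 47; a divider 4 mm thick, 23 mm high along x at y = 0 makes two halves, each 147 (x) x 119 (y) mm, with 71 mm of height under the shut lid. The left half holds a torch and a round tin.
- toolbox_lid (a joint): Lid angle about its back hinge, rad: 0 fully shut, 1.48 fully open (nearly upright). Tipped forward past about 1.3 it falls shut by its own weight (the lid weighs about 0.27 kg).
- lid_hinge (a point): Middle of the lid's hinge line, at the back of the box (toolbox frame x 81, y 0, z 85 mm); the hinge runs along the toolbox's y.
- lid_edge (a point): On the lid: middle of the edge between its outer top face and its front face (toolbox x -77, y 0, z 122 mm when shut). With the lid open it is the upper rear edge, some 250 mm above the bench: the front face, 33 mm deep, lies on top and the outer top face looks to the back. Between the latches, y -55 to 55 mm, the edge is bare.
- toolbox_latch1 (a joint): Left latch (toolbox y +70 mm), rad: 0 hanging flat against the front of the box (fastened), about 1.57 standing straight out from the lid's front face. It stays where it is put.
- toolbox_latch2 (a joint): Right latch (toolbox y -70 mm), values as for the left one.
- latch1_tip (a point): Middle of the free end of the left latch, an orange flap 22 mm wide, 42 mm long, 3.5 mm thick. It hangs on the lid's front face, on a pin along y at toolbox x -84, z 102 mm (lid shut). With lid and latch closed the tip is at toolbox x -87, y 70, z 61 mm.
- latch2_tip (a point): Middle of the free end of the right latch, as the left one but at y -70 mm.
- tape_measure: Yellow and black tape measure standing on its edge on the bench, 30 thick (x) x 83 long (y) x 64 high (z) mm, about 0.2 kg. (A second one stands out of reach at the far right corner: not this.) Origin: centre of the underside; grasp across its 30 mm thickness (along its x).
- tape_mid (a point): Middle of the tape measure's case, 32 mm above its underside, 8 mm along +y from its origin; the case is 66 mm long (y) about this point, the rest of the 83 mm is the small hook at the -y end. Axes as the body.
- torch: Black candling torch 118 mm long, 38 mm across, lying in the left half of the tray. Origin at its underside's middle.
- salve_tin: Round tin with a tan lid, 62 mm across, 35 mm high, standing in the left half of the tray beside the torch. Origin: centre of the underside.
- pot_grit: White pot with a red lid, 66 mm across, 33 mm high, standing on the bench, a bystander. Origin: centre of the underside.
- thermometer: White digital thermometer block 50 x 62 x 18 mm, a bystander. Origin: centre of the underside.
Things that resemble listed ones, but are neither listed nor needed, are in the scene too. What is shaped like the salve_tin but blue is not meant.

How it is judged:
By the outcome, as a careful person would: the job done as asked, in the order asked, and still so for the second after the job is handed in, with the robot touching nothing.
It also fails if it takes over 61 s, if anything falls off the work surface, if the arm or the gripper's body presses on something with over 40 N, if the wrist force passes 120 N, or if a joint passes its speed limit or range.

## Working session

There is one attempt and no reset: what is moved stays moved. The work goes in short steps, each a Python script; the robot and the scene stay as the last script left them, time stands still between calls to the robot, and variables do not carry over. Pictures are saved under pics/ and viewed, at most 10 in all, crops included, and the job is handed in when it is done.

```bash
ls; mkdir -p pics; cat > h.py <<'E'
import numpy as np, cv2
from scipy.spatial.transform import Rotation as R
from rig import bot
def rot(q): return R.from_quat([q[1],q[2],q[3],q[0]])
def quat(r):
    x,y,z,w=r.as_quat(); return [w,x,y,z]
def cam(name):
    c=bot.read_camera(name); h=c["image"].shape[0]
    c["f"]=h/2/np.tan(np.radians(c["fovy"])/2); np.savez("%s.npz"%name,**c); return c
def load(name): return {k:(v if v.ndim else v.item()) for k,v in np.load("%s.npz"%name).items()}
def rays(c,uv):
    uv=np.atleast_2d(np.asarray(uv,float)); f=c["f"]
    K=np.array([[f,0,c["cx"]],[0,f,c["cy"]],[0,0,1]])
    s=cv2.undistortPoints(uv[:,None],K,np.array([c["k1"],0,0,0,0.]))[:,0]
    return np.c_[s,np.ones(len(s))]
def pts(c,uv,depth=None):
    r=rays(c,uv)
    if depth is None:
        u=np.atleast_2d(uv).astype(int); depth=c["depth"][u[:,1],u[:,0]]
    return rot(c["attitude"]).apply(r*np.reshape(depth,(-1,1)))+c["eye"]
def onplane(c,uv,z):
    d=rot(c["attitude"]).apply(rays(c,uv)); return c["eye"]+d*((z-c["eye"][2])/d[:,2:3])
def cloud(c):
    h,w=c["depth"].shape; v,u=np.mgrid[:h,:w]
    P=pts(c,np.c_[u.ravel(),v.ravel()],c["depth"].ravel()).reshape(h,w,3); P[c["depth"]==0]=np.nan; return P
E
python3 - <<'E'
from h import *
for n in("top","side"):
    c=cam(n); cv2.imwrite(f"pics/{n}0.png",c["image"]); print(n,c["eye"],c["attitude"],c["fovy"],c["k1"])
print(bot.read_state())
E
```

```text
pics
top [ 448.40376872  -12.797916   1256.93008475] [ 0.04267906 -0.69534105  0.71636915 -0.03865951] 57.82151519679266 -0.02642633965374301
side [452.44103562 855.29821129 691.69743742] [ 0.02688965 -0.04754665  0.88150604 -0.46900252] 55.837650861819895 -0.05916540694174177
{'clock': 0.1, 'joint_positions': array([-1.41362094e+00,  3.00428139e-01,  1.52151671e+00, -3.07332501e-05,
        1.32071078e+00, -6.66075860e-02]), 'qvel': array([ 0.00169847, -0.00210892, -0.00159925, -0.00113269, -0.00248899,
        0.00146058]), 'effort': array([ 1.47854338e-03, -5.44379747e+01, -3.62368190e+01, -1.02058450e-04,
        3.04253939e-03,  4.26741096e-06]), 'ee_pos': array([ 122.01242077, -536.09950297,  249.77210303]), 'tool_rot': array([-5.30266784e-04,  9.93746110e-01,  1.11661930e-01, -3.89308173e-05]), 'ft_force': array([-0.06152339,  0.77810219, -0.18001886]), 'moment': array([ 0.00399726,  0.01049068, -0.00489642]), 'grip_force': 0.0, 'grip_width': 85.32637903277906}
```

View pics/top0.png

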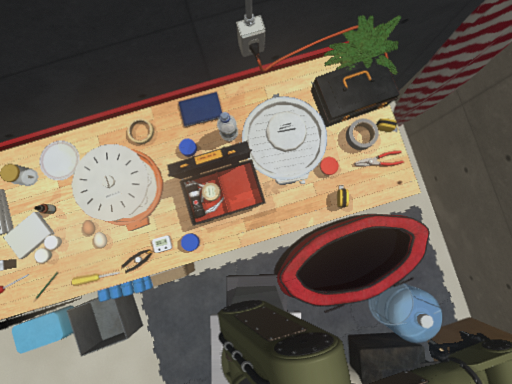

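View pics/side0.png

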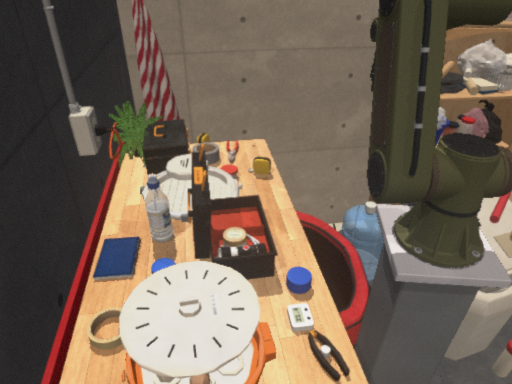

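The top view shows the open toolbox at about (220,185), with its lid upright behind it at (210,158). There are two tape measures: (342,196) by the front edge and (386,125) in the far right corner. The one at (342,196) fits "nearer, by the front edge". The pot is at (329,166) and the thermometer at (161,243). I'll confirm the tape in one enlarged crop and measure.

```bash
python3 - <<'E'
from h import *
c=load("top"); im=c["image"]; P=cloud(c)
a=cv2.resize(im[135:235,160:270],None,fx=5,fy=5,interpolation=cv2.INTER_CUBIC)
b=cv2.resize(im[180:215,325:360],(250,250),interpolation=cv2.INTER_CUBIC)
s=load("side"); d=cv2.resize(s["image"][150:185,240:280],(250,250),interpolation=cv2.INTER_CUBIC)
cv2.imwrite("pics/crop1.png",np.hstack([a,np.vstack([b,d])]))
# tape
def blob(c,P,x0,x1,y0,y1,zlo,zhi):
    return (P[...,0]>x0)&(P[...,0]<x1)&(P[...,1]>y0)&(P[...,1]<y1)&(P[...,2]>zlo)&(P[...,2]<zhi)
print("tape px",P[196,342],"bench",P[205,310],"pot",P[166,329],"therm",P[243,161],"tin",P[190,212],"floor",P[180,240], "lid",P[158,210])
q=P[196,342]
for n in("top","side"):
    k=load(n); Q=cloud(k)
    m=blob(k,Q,q[0]-70,q[0]+70,q[1]-70,q[1]+70,50,75)
    v,u=np.nonzero(m); X=Q[m]; print(n,len(X),np.median(X,0),cv2.minAreaRect(X[:,:2].astype(np.float32)), X[:,2].max())
    m=blob(k,Q,q[0]-70,q[0]+70,q[1]-70,q[1]+70,10,75); X=Q[m]; print(n,len(X),cv2.minAreaRect(X[:,:2].astype(np.float32)))
# rim
m=blob(c,P,300,680,-200,250,75,93); n,l,st,ce=cv2.connectedComponentsWithStats(m.astype(np.uint8)*1)
for i in range(1,n):
    if st[i,4]>60: X=P[l==i]; print(st[i],cv2.minAreaRect(X[:,:2].astype(np.float32)),np.median(X[:,2]))
E
```

```text
tape px [ 548.74711464 -312.09174504   59.42180671] bench [ 524.44388864 -208.84913288    2.52158322] pot [ 660.17985699 -279.17020089   30.24802597] therm [404.49171637 327.27040906  13.55564524] tin [580.53595369 134.11521359  82.97859287] floor [617.12122335  39.64031242  45.8376967 ] lid [657.67118244 118.18216317 246.01506205]
top 155 [ 544.61792455 -317.52091727   59.42180671] ((544.1082153320312, -318.35943603515625), (30.353601455688477, 59.98381042480469), 87.28511047363281) 67.01262289669694
top 213 ((545.3243408203125, -318.4170837402344), (30.353601455688477, 65.00238037109375), 87.28511047363281)
side 87 [ 544.93407012 -310.36260194   57.70634878] ((544.8728637695312, -317.0099182128906), (33.0369873046875, 59.46464157104492), 88.15658569335938) 64.57966571352586
side 250 ((552.7813110351562, -316.8356018066406), (34.146949768066406, 81.78523254394531), 86.755615234375)
[179 160  87  66 735] ((585.5369873046875, 103.86479187011719), (183.26416015625, 259.9701232910156), 15.540042877197266) 85.39668596764272
[186 182  19  36 322] ((550.7421875, 193.97935485839844), (118.31023406982422, 35.658958435058594), 14.729921340942383) 82.16704493657858
[202 183  18  17 242] ((577.6067504882812, 139.90370178222656), (57.57277297973633, 54.95891189575195), 88.08297729492188) 81.89944383867203
```

View pics/crop1.png

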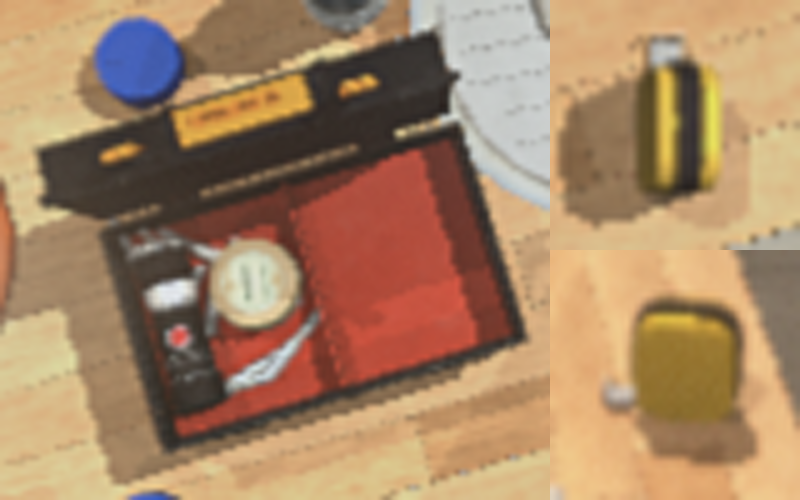

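The crop confirms a standing yellow-black tape measure at (342,196), with its hook toward +x and its length along world x. Both latches point up from the open lid. Next I refine the toolbox pose from its rim lines and the red floor.

```bash
python3 - <<'E'
from h import *
c=load("top"); P=cloud(c); th=np.radians(15.5); C=np.array([585.5,103.9]); 
A=np.array([[np.cos(th),np.sin(th)],[-np.sin(th),np.cos(th)]])
B=np.nan_to_num(P,nan=-999); L=B.copy(); L[...,:2]=(B[...,:2]-C)@A.T
rim=(abs(L[...,2]-85)<6)
def line(m,ax,nm):
    X=L[m]; k=np.polyfit(X[:,1-ax],X[:,ax],1); print(nm,len(X),"at0",k[1].round(1),"slope",k[0].round(3),"pct",np.percentile(X[:,ax]-k[0]*X[:,1-ax],[2,98]).round(1))
line(rim&(L[...,0]<-72)&(abs(L[...,1])<115),0,"front")
line(rim&(L[...,1]<-115)&(abs(L[...,0])<65),1,"right")
line(rim&(L[...,1]>118)&(abs(L[...,0])<65),1,"left")
hsv=cv2.cvtColor(c["image"],cv2.COLOR_BGR2HSV)
fl=(abs(L[...,2]-47)<5)&(L[...,1]<-8)&(abs(L[...,0])<100)&(L[...,1]>-140)
print("floor",L[fl].min(0),L[fl].max(0),np.median(L[fl],0))
up=(L[...,2]>225)&(abs(L[...,0]-90)<80)&(abs(L[...,1])<150)
X=L[up]; print("lidtop",len(X),np.percentile(X,[1,50,99],0).round(0).tolist())
k=np.polyfit(X[:,1],X[:,0],1);print("lid slope",k)
o=(hsv[...,0]>8)&(hsv[...,0]<25)&(hsv[...,1]>150)&(L[...,2]>255)&(abs(L[...,0]-90)<80)&(abs(L[...,1])<150)
for s in(1,-1):
    m=o&(L[...,1]*s>0); print("latch",m.sum(),L[m].mean(0) if m.any() else 0, L[m][:,2].max() if m.any() else 0)
# image-edge method: dark outer boundary at z=85 along toolbox edges
g=c["image"].max(2).astype(float)
def proj(p):
    K=np.array([[c["f"],0,c["cx"]],[0,c["f"],c["cy"]],[0,0,1]]); r=rot(c["attitude"]).inv()
    return cv2.projectPoints(np.asarray(p,float),r.as_rotvec(),r.apply(-c["eye"]),K,np.array([c["k1"],0,0,0,0.]))[0][:,0].astype(np.float32)
for nm,ax,rng,ts in(("front",0,np.arange(-105,-60,.5),np.arange(-110,111,20)),("right",1,np.arange(-150,-110,.5),np.arange(-60,61,12)),("left",1,np.arange(150,110,-.5),np.arange(-60,61,12))):
    out=[]
    for t in ts:
        l=np.zeros((len(rng),2)); l[:,ax]=rng; l[:,1-ax]=t
        w=np.c_[l@A+C,np.full(len(rng),85)]; q=proj(w)
        v=cv2.remap(g.astype(np.float32),q[:,0],q[:,1],cv2.INTER_LINEAR).ravel()
        out.append(rng[np.argmin(np.gradient(v))])
    print(nm,out)
print("tip",bot.tip_reach)
E
```

```text
front 164 at0 -87.6 slope -0.001 pct [-91.6 -83.6]
right 85 at0 -125.9 slope -0.002 pct [-129.8 -122.2]
left 90 at0 125.4 slope 0.001 pct [121.9 129.8]
floor [ -80.81654251 -139.10154147   42.0133818 ] [79.83837808 -8.01086845 51.99491009] [ -7.18424722 -66.12633706  47.15718746]
lidtop 1028 [[58.0, -123.0, 240.0], [75.0, 1.0, 245.0], [94.0, 123.0, 291.0]]
lid slope [4.89520298e-04 7.54688184e+01]
latch 14 [ 66.007493    68.74376602 290.34887822] 294.6412126667951
latch 14 [ 63.634308   -70.81830062 288.70904563] 292.0347363105211
front [np.float64(-93.0), np.float64(-95.5), np.float64(-102.0), np.float64(-101.0), np.float64(-103.5), np.float64(-102.0), np.float64(-102.0), np.float64(-102.5), np.float64(-101.5), np.float64(-102.0), np.float64(-73.5), np.float64(-72.0)]
right [np.float64(-130.0), np.float64(-130.5), np.float64(-129.5), np.float64(-129.0), np.float64(-129.5), np.float64(-130.0), np.float64(-129.5), np.float64(-130.0), np.float64(-128.5), np.float64(-129.0), np.float64(-130.0)]
left [np.float64(127.0), np.float64(127.0), np.float64(127.0), np.float64(129.5), np.float64(127.5), np.float64(129.5), np.float64(129.0), np.float64(127.5), np.float64(130.0), np.float64(130.0), np.float64(130.0)]
tip 19.0
```

Rim slopes are about 0 at 15.5° and y is centred. The front rim, lid top and latch positions all put the origin 10 mm nearer, at about (576,101). Now I pick and place the tape.

```bash
cat >> h.py <<'E'
TH=np.radians(15.5); O=np.array([575.9,101.2,0.])
TB=R.from_rotvec([0,0,TH])
def tb(x,y,z): return TB.apply([x,y,z])+O
def down(yaw):
    "tool down with its closing line at angle yaw; the half turn nearer the joint middle"
    best=None
    for a in(yaw,yaw+np.pi):
        y=np.array([np.cos(a),np.sin(a),0]); z=np.array([0,0,-1.])
        q=quat(R.from_matrix(np.c_[np.cross(y,z),y,z])); j=bot.ik([545,-100,250],q)
        if j is not None and (best is None or abs(j[5])<best[0]): best=(abs(j[5]),q)
    return best[1]
def st():
    s=bot.read_state(); print("t %.1f"%s["clock"],s["ee_pos"].round(1),"F",s["ft_force"].round(1),"w %.1f gf %.1f"%(s["grip_width"],s["grip_force"]))
E
python3 - <<'E'
from h import *
g=np.array([545.,-317.8]); q=down(np.radians(87.3))
bot.move_to([*g,190],q); bot.servo_line([*g,38],speed=150,until_force=8); st()
bot.move_gripper(20,40); st()
bot.servo_line([*g,210],speed=200); st()
q2=down(TH+np.pi/2)
# keep the same half turn as the grasp
if (rot(q).inv()*rot(q2)).magnitude()>1.5: q2=quat(rot(q2)*R.from_rotvec([0,0,np.pi]))
p=tb(-7,-62,0); print(p)
bot.move_to([p[0],p[1],210],q2); st()
c=cam("top"); cv2.imwrite("pics/t2.png",cv2.resize(c["image"][110:250,150:370],None,fx=3,fy=3,interpolation=cv2.INTER_CUBIC))
E
```

```text
t 3.0 [ 545.4 -318.1   39. ] F [-0.  -0.5  0.2] w 85.3 gf 0.0
t 3.6 [ 545.1 -318.    38.3] F [-0.5 -0.5  2.1] w 29.4 gf 43.7
t 4.6 [ 544.6 -317.5  208.4] F [ 0.2  1.  -2.9] w 29.3 gf 43.4
[585.72336614  39.58424327   0.        ]
t 5.9 [585.9  38.5 209.9] F [ 0.   0.4 -2.4] w 29.6 gf 43.3
```

View pics/t2.png

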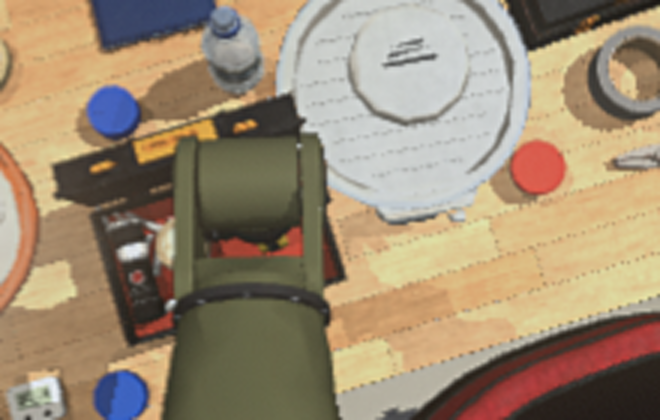

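The tape is held over the right half, between the wrist and the red floor at (265,240) in this crop, and the pot at (537,167) is untouched. I'll set it down a little further forward to keep the wrist clear of the lid.

```bash
python3 - <<'E'
from h import *
p=tb(-18,-62,0)
bot.servo_line([p[0],p[1],150],speed=150); st()
print(bot.servo_line([p[0],p[1],92],speed=120,until_force=10)); st()
print(bot.servo_line([p[0],p[1],82],speed=25,until_force=4)); st()
bot.move_gripper(48); st()
bot.servo_line([p[0],p[1],200],speed=200); 
bot.move_joints(bot.read_state()["joint_positions"]*0+np.array([-0.6,0.2,1.5,0,1.4,0]))
st(); c=cam("top"); cv2.imwrite("pics/t3.png",cv2.resize(c["image"][110:250,150:370],None,fx=3,fy=3,interpolation=cv2.INTER_CUBIC))
E
```

```text
t 6.5 [575.6  36.3 150.8] F [-0.2  0.4 -2.4] w 29.5 gf 43.3
False
t 7.2 [575.6  36.7  92.9] F [ 0.6 -0.6 -3. ] w 29.6 gf 43.3
True
t 7.5 [575.6  36.7  85.2] F [-1.9 -0.1  7. ] w 29.2 gf 44.5
t 7.8 [575.   36.7  84.1] F [-0.   0.1 -0.4] w 48.1 gf 0.0
t 9.9 [ 460.2 -269.7  312.3] F [-0.2  0.1  0.3] w 48.1 gf 0.0
```

View pics/t3.png

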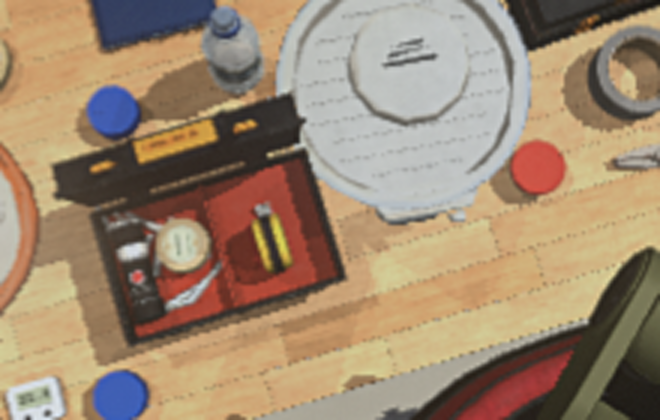

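The tape stands in the right half at (272,238) in this crop, and the torch and tin are unmoved. Next is the lid: I check that the space behind it is free and the pose reachable, then push.

```bash
python3 - <<'E'
from h import *
c=load("top"); P=cloud(c); L=TB.inv().apply(P.reshape(-1,3)-O)
m=(L[:,0]>115)&(L[:,0]<240)&(abs(L[:,1])<110)&np.isfinite(L[:,2]); X=L[m]
i=np.argsort(-X[:,2])[:4]; print("tallest behind",X[i].round(0))
q=down(TH+np.pi/2)
for x,z in((140,345),(140,244),(40,250)):
    j=bot.ik(tb(x,0,z),q); print(x,z,tb(x,0,z).round(0),None if j is None else np.round(j,2))
E
```

```text
tallest behind [[201. -84. 213.]
 [216. -85. 210.]
 [213. -84. 210.]
 [208. -79. 209.]]
140 345 [711. 139. 345.] [ 0.14  0.7   0.72 -0.    1.72  1.44]
140 244 [711. 139. 244.] [ 0.14  0.72  0.92 -0.    1.5   1.44]
40 250 [614. 112. 250.] [ 0.12  0.47  1.29 -0.    1.38  1.42]
```

```bash
python3 - <<'E'
from h import *
bot.move_gripper(0); q=down(TH+np.pi/2)
bot.move_to(tb(60,0,370),q); bot.move_to(tb(140,0,345),q); st()
print(bot.servo_line(tb(140,0,244),speed=200,until_force=15)); st()
print(bot.servo_line(tb(45,0,244),speed=80,until_force=25)); st()
bot.dwell(0.6)
bot.servo_line(tb(30,0,300),speed=200); bot.move_to(tb(-120,-70,300),q)
bot.move_joints([-0.6,0.2,1.5,0,1.4,1.4]); st()
for n in("top","side"): cam(n)
a=load("top")["image"][110:250,150:290]; b=load("side")["image"][150:290,170:310]
cv2.imwrite("pics/t4.png",cv2.resize(np.hstack([a,b]),None,fx=2.8,fy=2.8,interpolation=cv2.INTER_CUBIC))
E
```

```text
t 12.4 [711.2 137.7 343.5] F [-0.3 -0.2  1.2] w 0.2 gf 0.0
False
t 13.1 [711.  138.4 246.6] F [0.2 1.2 1.5] w 0.0 gf 0.0
False
t 14.4 [619.5 113.3 243.9] F [ 1.  -0.3 -0.7] w -0.2 gf 0.0
t 17.2 [ 460.5 -269.3  312.9] F [-0.4  1.   0. ] w 0.2 gf 0.0
```

View pics/t4.png

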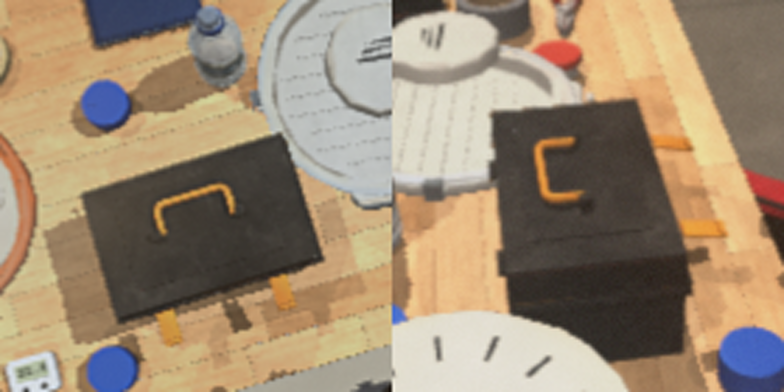

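The lid is shut, with both latches straight out at (170,327) and (284,292) in the left crop. I measure the lid's flatness and the latch tips before pressing.

```bash
python3 - <<'E'
from h import *
for n in("top","side"):
    c=load(n); L=TB.inv().apply(cloud(c).reshape(-1,3)-O).reshape(384,512,3)
    hsv=cv2.cvtColor(c["image"],cv2.COLOR_BGR2HSV); o=(hsv[...,0]>8)&(hsv[...,0]<25)&(hsv[...,1]>170)&(L[...,2]>80)
    for s in(70,-70):
        m=o&(L[...,0]<-75)&(L[...,0]>-150)&(abs(L[...,1]-s)<25); print(n,s,m.sum(),np.percentile(L[m],[3,50,97],0).round(1).tolist())
    for x in(-60,-25,60):
        m=(abs(L[...,0]-x)<8)&(abs(L[...,1])<110)&(L[...,2]>100); print(x,np.median(L[m][:,2]).round(1))
    m=(L[...,2]>113)&(L[...,2]<128)&(abs(L[...,0])<150)&(abs(L[...,1])<180); r=cv2.minAreaRect(L[m][:,:2].astype(np.float32)); print(r)
E
```

```text
top 70 51 [[-122.2, 60.9, 95.1], [-106.5, 68.9, 101.7], [-87.4, 76.3, 106.6]]
top -70 61 [[-122.2, -78.7, 94.6], [-105.6, -70.8, 100.6], [-85.7, -62.5, 105.8]]
-60 122.0
-25 123.2
60 122.3
((0.809234619140625, -0.0599822998046875), (250.17007446289062, 155.6914520263672), 89.96936798095703)
side 70 76 [[-121.4, 63.2, 97.5], [-103.4, 72.4, 100.5], [-86.0, 81.6, 103.6]]
side -70 48 [[-119.2, -76.3, 94.3], [-104.5, -66.0, 98.9], [-87.6, -58.3, 102.3]]
-60 120.8
-25 122.3
60 120.7
((0.076934814453125, 1.556884765625), (254.84996032714844, 155.6982421875), 89.97234344482422)
```

```bash
python3 - <<'E'
from h import *
q=down(TH+np.pi/2); T=19
for y in(-70,70):
    bot.move_to(tb(-113,y,190),q); bot.servo_line(tb(-113,y,115+T),speed=200,until_force=15)
    print(y,bot.servo_line(tb(-113,y,72+T),speed=70,until_force=30)); st()
    print(bot.servo_line(tb(-91,y,70+T),speed=30,until_force=14)); st(); print(TB.inv().apply(bot.read_state()["ee_pos"]-O).round(1))
    bot.dwell(.2)
    bot.servo_line(tb(-125,y,72+T),speed=150); bot.servo_line(tb(-125,y,220),speed=200)
bot.move_joints([-0.6,0.2,1.5,0,1.4,1.4]); st()
for n in("top","side"): cam(n)
a=load("top")["image"][110:250,150:290]; b=load("side")["image"][150:290,170:310]
cv2.imwrite("pics/t5.png",cv2.resize(np.hstack([a,b]),None,fx=2.8,fy=2.8,interpolation=cv2.INTER_CUBIC))
for n in("top","side"):
    c=load(n); L=TB.inv().apply(cloud(c).reshape(-1,3)-O).reshape(384,512,3)
    hsv=cv2.cvtColor(c["image"],cv2.COLOR_BGR2HSV); o=(hsv[...,0]>8)&(hsv[...,0]<25)&(hsv[...,1]>170)&(L[...,2]>45)
    for s in(70,-70):
        m=o&(L[...,0]<-75)&(L[...,0]>-150)&(abs(L[...,1]-s)<25); print(n,s,m.sum(),np.percentile(L[m],[3,50,97],0).round(1).tolist() if m.any() else 0)
E
```

```text
-70 False
t 19.7 [485.8   3.6  91.1] F [ 0.7 -0.1  0.3] w -0.1 gf 0.0
True
t 20.3 [500.    7.7  88.3] F [ 0.2 -0.6  0.1] w 0.5 gf 0.3
[-98.1 -69.8  88.3]
70 False
t 23.4 [448.4 138.5  91.1] F [-0.1  0.2  0.4] w -0.2 gf 0.0
True
t 24.0 [462.6 142.5  88.3] F [1.2 0.  0.2] w 0.2 gf 0.0
[-98.1  70.1  88.3]
t 26.8 [ 460.2 -269.4  312.8] F [0.8 0.1 0.1] w -0.3 gf 0.0
top 70 4 [[-87.6, 64.3, 63.4], [-86.6, 68.4, 84.3], [-85.9, 72.9, 105.9]]
top -70 3 [[-85.7, -77.6, 98.3], [-85.3, -67.7, 100.6], [-85.1, -64.7, 105.5]]
side 70 5 [[-85.9, 65.6, 100.2], [-85.7, 76.3, 102.0], [-84.5, 82.0, 102.9]]
side -70 0 0
```

View pics/t5.png

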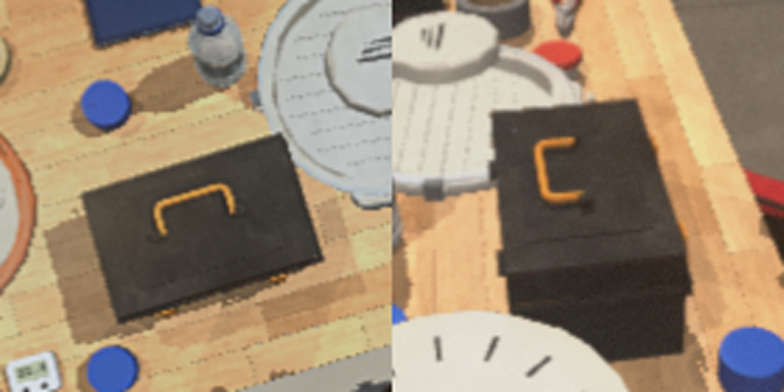

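Both latches are flat against the front, showing only thin orange slivers at (168,313) and (280,279). The finger stopped on contact at the expected x for each, and the lid is shut. I'm handing it in.

```bash
python3 -c "
from rig import bot
print(bot.finish_job())"
```

```text
the job is handed in; nothing more can be done
None
```

The tape measure stands in the tray's right half, the lid is fully shut and both latches are pressed flat; the pot, thermometer, torch and tin were never touched, and the job is handed in at about 27 s of the 61 s allowed.

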